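# Open the slatted filter box on the finishing bench

## Task

Open the filter box whose lid has the slats across its top: press its snap tab fully in, then push the lid along the rails off its seat, onto the runway, until the filter opening is completely uncovered. Do it all with the fingertips: do not lift the lid, and leave the other filter box shut and its tab alone, and everything else on the bench where it stands.

Things in the scene. Friction and masses are not known exactly. Their poses are not given: they have to be found in the camera images.
- slat_box: Fixed metal filter box to open, 90 mm wide, own x from -58 to +185 mm. Origin: on the work surface under the middle of the lid's seat; own x is the way the lid slides off, z up. The seat (x -50 to 50) covers the filter opening (x -52 to 42). Two rails, tops at z = 50 mm, run the whole length; outside them 5 mm thick guides, 80 mm apart, rise to z = 64 mm and keep the lid within 2 mm sideways.
- slat_runway (a point): Middle of the empty runway's floor (z = 47 mm), 120 mm ahead of the box's origin; the runway lies between the rails from x = 54 mm to a stop wall at x = 178 mm (top z = 68 mm). The pushed lid comes to lie on the rails here.
- slat_lid: Loose aluminium lid, about 160 g, 100 mm long (own x), 76 wide, with five slats across its top (up to 22 mm over the underside). Origin: centre of its underside, on the rails at z = 50 mm; own x is the way it slides off. Its sides are held under thin lips on the seat (tops at z = 60.5 mm, 68 mm apart). The opening is uncovered once its origin is 92 mm ahead of the box's along the box's x; a wall stops it at 128.
- slat_lid_back (a point): Middle of the lid's flat rear face (50 mm behind its origin), 20 mm above its underside: push along own x. A rib 56 mm wide, 8 mm thick, rising to 38 mm over the underside, makes this face. Behind it is free room for a fingertip: the box ends 58 mm behind its origin, its rear wall tops out at z = 47 mm, and the two rear corner stops (top z = 64 mm) leave 64 mm between them.
- slat_tab_top (a point): Centre of the top of the slatted box's snap tab: a black ribbed block, 42 mm (along x) by 34 mm, in the runway right before the lid, 75 mm ahead of the box's origin. Standing out, its top is at z = 58 mm and blocks the lid; fully in, at z = 48 mm, 2 mm below the rail tops.
- slat_tab (a joint): The slatted box's snap tab: 0 = out, 0.010 m = fully in (straight down, to a hard stop). It starts within 1.5 mm of out, moves under about 4 to 6 N and stays where it is pushed. The lid passes only when it is more than 8 mm in.
- disc_box: The other filter box, of the same make and size as the first; stays shut.
- disc_lid: Lid of the other box: same size and rear rib, but a single round sight disc (42 mm across, 6 mm high) instead of slats. Must stay in place.
- disc_tab (a joint): Snap tab of the other box (0 = out, 0.010 m = in). Must stay out.
- jar: Bystander: small glass jar, 40 mm across, 65 mm tall, beside the slatted box; origin at its foot.
- can: Bystander: plain metal can, 44 mm across, 75 mm tall, beside the other box; origin at its foot.
- tape: Bystander: roll of masking tape lying flat, 90 mm across, 25 mm high; origin at its underside.
- wrench: Bystander: wrench lying flat on the bench.
- gun_cup: Bystander: aluminium spray-gun cup, 70 mm across, 90 mm tall; origin at its foot.
- carton: Bystander: cardboard carton 100 x 70 x 60 mm; origin at its underside.
- scraper: Bystander: flat scraper with a handle, lying on the bench.
Things that resemble listed ones, but are neither listed nor needed, are in the scene too. Leave any blue look-alike of the slat_lid alone.

How it is judged:
By the outcome, as a careful person would: the job done as asked, in the order asked, and still so for the second after the job is handed in, with the robot touching nothing.
It also fails if it takes over 42 s, if anything falls off the work surface, if the arm or the gripper's body presses on something with over 40 N, if the wrist force passes 120 N, or if a joint passes its speed limit or range.

## Robot

A 6-joint arm with a two-finger parallel gripper is mounted at the origin on the work surface. World frame = base frame: x ahead of the robot, y to its left, z up, the work surface at z = 0. Lengths are in m, angles in degrees, forces in N, time in s.
With the tool pointing down it reaches from about 0.4 to 0.825 m from the base axis. Payload 7 kg.
Tool frame: the origin (TCP) lies at the very end of the fingers, on their centre line; the grasp point (between the pads) lies 19 mm behind it; x points along the fingers, z is the direction in which the jaws open and shut, and the axes are right-handed (so a half turn about x gives the same grasp; the last joint's range is limited). The gripper opens to 88 mm and grips with 3 to 60 N. Pads are 19 mm wide; open, the fingers measure 130 mm over their backs; the gripper's body (78 mm by 193 mm) begins 47 mm behind the grasp point.
Start: joints at [85.319, 20.546, 0.682, 0, -70.136, -16.507], TCP at [0.244, 0.629, 0.227] pointing down, gripper open.
Joint ranges: [-176.03, 176.03], [-82.01, 121.73], [-58.28, 71.71], [-173.87, 95.51], [-174.79, -0.11], [-173.66, 173.66]. Speed limits (degrees/s): [136.94, 136.94, 172.46, 180, 180, 180].

## Interface

Orientations are given as [roll, pitch, yaw] about the fixed x, y, z axes, in that order (R = Rz(yaw) Ry(pitch) Rx(roll)).
In Python, from plant import * gives the robot as it stands.
- The arm moves only by the tool arm_command, never from a script. Its argument "commands" is one flat list of numbers, 5 for each row, row after row: the shift along the tool's x, y, z in mm, then the turn about the tool's x in degrees, then the opening in per cent of the stroke, from 0 (shut) to 100 (fully open). A call has 1 to 5 rows; each row shifts and turns the pose as measured when the row begins, along the tool's axes as they then stand; what a row does not reach is not made up. A row lasts 1/8 s, in which the tool goes at most 62.5 mm and 10.7 degrees, less where a joint would pass 70% of its speed; a pose out of reach is approached as far as the arm can. A call is refused whole if a number of a shift passes 62.5 or a number of a turn 10.7, either way. A call with a gripper value outside its range is refused whole. The fingers move at their own pace and stop on an object; the grip force is fixed at half the most. Time passes only in rows, so rows that do not move let the fingers close. It gives the time, the measured TCP pose, the force and the opening at its end, in the units of the state.
- get_obs(): the state, without advancing time (a new reading comes with each control period).
- snapshot(name): name is "scene" or "top" or "wrist"; returns a dict with "frame" (400x640x3 uint8, blue, green, red), "fov_y" (degrees; the focal length in pixels is half the picture's height over the tangent of half this angle, whatever the lens; pixels are square), "cx", "cy" (the principal point, pixels), "world_to_cam" (4x4, takes a point from world to camera coordinates). Camera axes: x right, y up, looking along -z (the intrinsics and any distortion apply to the point x, -y, -z); pixel columns grow to the right and rows downward; lengths in m; the calibration is good to about 2 mm. A picture is of the moment at which its call begins. There is no depth.
- close_job(): hands the job in, once; it reports no verdict.
The state is a dict: "clock": time; "joint_pos": joint angles; "qvel": joint speeds; "tau": joint torques, N m; "tool_pos": TCP position; "orientation": TCP orientation; "force": force on the tool from outside, world axes, zero at the start; "moment": the same for the moment, N m; "opening": finger opening in m.
Only numpy, scipy, OpenCV 4.12 (cv2) and the standard library are available. Lean on these libraries where they do the work, as an engineer would, in place of code of your own. Each camera call takes 0.05 s, during which the arm holds its last target. There are 200 camera calls.

## Working session

There is one attempt and no reset: what is moved stays moved. The work goes in short steps, Python scripts to look and compute and a tool call to move; the robot and the scene stay as the last step left them, time stands still between calls to the robot, and variables do not carry over. Pictures are saved under pics/ and viewed, about 8 in all and at most 12, crops included, and the job is handed in when it is done.

Besides the shell and the picture viewer there is one more tool, called after "Call:" as name(argument=value, ...) on one line, values as JSON. arm_command: Moves the arm, as the interface text tells. Its arguments: {"type":"object","properties":{"commands":{"type":"array"}},"required":["commands"]}

```bash
mkdir -p pics; ls
python3 - <<'E'
from plant import *
import cv2
for n in ("scene","top"):
    s=snapshot(n); cv2.imwrite(f"pics/{n}0.png",s["frame"]); print(n,s["fov_y"],s["cx"],s["cy"],s["world_to_cam"],[k for k in s])
o=get_obs(); print(o)
E
```

```text
pics
scene 42.19191469447628 323.6694611223407 194.6051670765117 [[-0.15920003  0.9871645   0.01271223  0.07189544]
 [-0.7991718  -0.13642117  0.58541754  0.36457875]
 [ 0.57963763  0.08303923  0.81063229 -1.94863328]
 [ 0.          0.          0.          1.        ]] ['frame', 'fov_y', 'cx', 'cy', 'world_to_cam']
top 46.98246313453334 319.7710328051869 197.72377556379922 [[-0.02700298 -0.99947631  0.01783082  0.00686051]
 [ 0.98215698 -0.02320563  0.18662574 -0.50750215]
 [-0.18611423  0.02255211  0.98226926 -1.14760831]
 [ 0.          0.          0.          1.        ]] ['frame', 'fov_y', 'cx', 'cy', 'world_to_cam']
{'clock': 0.1, 'joint_pos': array([ 8.53196204e+01,  2.05859699e+01,  6.38709707e-01, -1.60137852e-02,
       -7.01375463e+01, -1.65075217e+01]), 'qvel': array([-0.00525671, -0.10654381,  0.21020901,  0.07584909, -0.03327201,
        0.01635344]), 'tau': array([-1.46951788e-03, -5.84164882e+01,  2.93749970e+01,  7.01539859e+00,
        1.01619749e-02, -4.20759534e-05]), 'tool_pos': array([0.24383351, 0.6289406 , 0.2257348 ]), 'orientation': array([   6.44248141,   89.91386724, -104.75087191]), 'force': array([ 0.169141  , -0.41081484, -0.61035416]), 'moment': array([-0.00665294,  0.04657373, -0.02943805]), 'opening': 0.08764293365977953}
```

View pics/scene0.png

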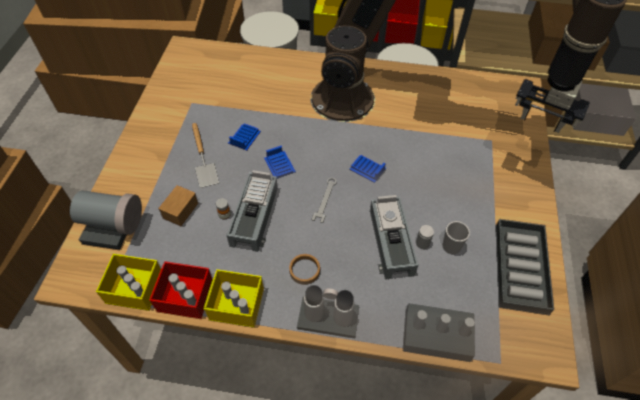

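View pics/top0.png

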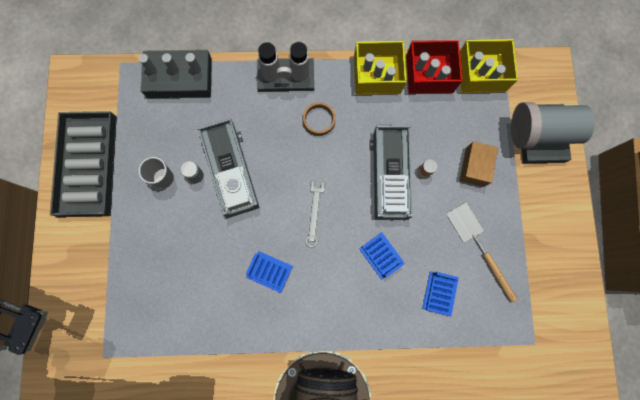

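The top view shows the slatted box around (392,172): lid at about (395,195), tab (393,165), runway pointing away from the robot, jar at (429,168). Enlarging it next.

Run:
```python
import cv2
a=cv2.imread("pics/top0.png")[115:230,345:445]; b=cv2.imread("pics/scene0.png")[160:255,205:290]
a=cv2.resize(a,None,fx=5,fy=5,interpolation=cv2.INTER_CUBIC)[:575]; b=cv2.resize(b,None,fx=3.5,fy=3.5,interpolation=cv2.INTER_CUBIC)
import numpy as np
c=np.zeros((575,800,3),np.uint8); c[:575,:500]=a; b=b[:, :300]; c[:b.shape[0],500:500+b.shape[1]]=b
cv2.imwrite("pics/c0.png",c)
```

```text
(no output)
```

View pics/c0.png

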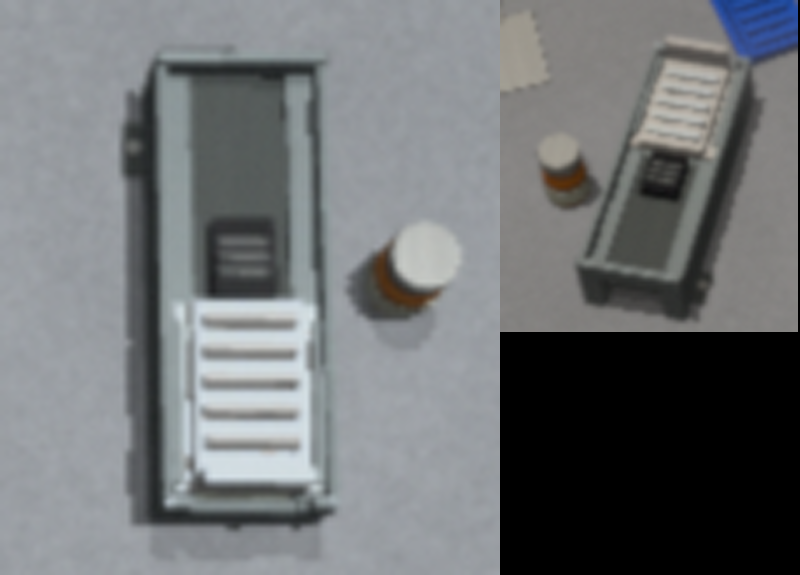

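```bash
cat > h.py <<'E'
from plant import *
import numpy as np, cv2
from scipy.optimize import least_squares
def proj(s,P):
    P=np.atleast_2d(P); f=200/np.tan(np.radians(s["fov_y"]/2)); M=s["world_to_cam"]
    c=P@M[:3,:3].T+M[:3,3]; return np.c_[s["cx"]+f*c[:,0]/-c[:,2], s["cy"]-f*c[:,1]/-c[:,2]]
def box(p,L):
    L=np.atleast_2d(np.array(L,float)); c,s=np.cos(p[2]),np.sin(p[2])
    return np.c_[p[0]+c*L[:,0]-s*L[:,1], p[1]+s*L[:,0]+c*L[:,1], L[:,2]]
def fit(pairs,p0):   # pairs: (snapshot, local pts, pixels)
    fun=lambda p: np.concatenate([(proj(s,box(p,L))-np.array(U)).ravel() for s,L,U in pairs])
    r=least_squares(fun,p0,loss="soft_l1",x_scale=[.01,.01,.01]); return r.x,fun(r.x).reshape(-1,2)
E
python3 - <<'E'
from h import *
s=snapshot("top"); t=snapshot("scene")
U=np.array([[157,50],[325,57],[162,510],[334,510],[242,217],[245,300]])/5+[345-.4,115-.4]
L=np.array([[185,45,68],[185,-45,68],[-58,45,64],[-58,-45,64],[96,0,58],[50,0,58]])/1e3
U2=(np.array([[579,265],[688,283],[750,60]])-[500,0])/3.5+[205-.4,160-.4]
L2=np.array([[185,-45,68],[185,45,68],[-58,45,64]])/1e3
for a in ([(s,L,U)],[(t,L2,U2)],[(s,L,U),(t,L2,U2)]):
    p,r=fit(a,[.55,-.15,0]); print(p[:2],np.degrees(p[2])); print(r.round(1).tolist())
E
```

```text
[ 0.50978347 -0.19671988] -2.246535983174073
[[-0.1, 0.0], [0.3, -0.8], [-0.3, -0.6], [0.5, -0.1], [-0.1, 0.5], [-0.4, 1.0]]
[ 0.51327512 -0.19815717] -0.45233397799823083
[[0.4, 0.5], [-0.6, 0.0], [0.2, -0.6]]
[ 0.51057438 -0.19702659] -1.7676392045176363
[[-0.5, -0.1], [-0.1, -1.2], [0.0, -0.8], [0.8, -0.5], [-0.3, 0.2], [-0.5, 0.7], [-0.3, -0.8], [-1.5, -0.7], [1.1, -0.9]]
```

```bash
cat >> h.py <<'E'
from scipy.spatial.transform import Rotation as Ro
def todo(p,loc):
    """shift in tool axes (mm) to local box point, and turn about tool x (deg) to bring z along +-box x"""
    o=get_obs(); R=Ro.from_euler("xyz",o["orientation"],degrees=True).as_matrix()
    g=box(p,loc)[0]; d=(g-o["tool_pos"])*1e3
    b=np.array([np.cos(p[2]),np.sin(p[2]),0]); a=np.degrees(np.arctan2(-(R[:,1]@b),R[:,2]@b))
    B=np.array([[b[0],b[1],0],[-b[1],b[0],0],[0,0,1]])
    l=B@(o["tool_pos"]-[p[0],p[1],0])*1e3
    print("clock",o["clock"],"tcp local",l.round(1),"shift",(R.T@d).round(1),"turn",a.round(2),"F",(B@o["force"]).round(1),"open",o["opening"].round(3),"q6",o["joint_pos"].round(1)); print("tool axes in box frame\n",(B@R).round(3))
P=[.5106,-.1970,np.radians(-1.8)]
E
python3 -c "
from h import *
todo(P,[.078,0,.15])"
```

```text
Traceback (most recent call last):
  File "h.py", line 21, in todo
    print("clock",o["clock"],"tcp local",l.round(1),"shift",(R.T@d).round(1),"turn",a.round(2),"F",(B@o["force"]).round(1),"open",o["opening"].round(3),"q6",o["joint_pos"].round(1)); print("tool axes in box frame\n",(B@R).round(3))
                                                                                                                                  ^^^^^^^^^^^^^^^^^^
AttributeError: 'float' object has no attribute 'round'
```

```bash
sed -i 's/o\["opening"\].round(3)/round(o["opening"],3)/' h.py
python3 -c "
from h import *
todo(P,[.078,0,.15])"
```

```text
clock 0.2 tcp local [-292.5  817.3  226. ] shift [ 76.7 620.8 647.9] turn -109.39 F [ 0.4 -0.2  0.4] open 0.087 q6 [ 85.3  20.6   0.7  -0.  -70.1 -16.5]
tool axes in box frame
 [[-0.     0.943 -0.332]
 [-0.001 -0.332 -0.943]
 [-1.     0.     0.001]]
```

Call:
arm_command(commands=[0,41,43,0,0,0,41,43,0,0,0,41,43,0,0,0,41,43,0,0,0,41,43,0,0])

```text
clock: 0.82
tool_pos: [0.3585, 0.3495, 0.2239]
orientation: [15.2, 89.8, -95.7]
force: [1.0, 0.0, -0.3]
opening: 0.0434
```

Call:
arm_command(commands=[0,41,43,0,0,0,41,43,0,0,0,41,43,0,0,0,41,43,0,0,0,41,43,0,0])

```text
clock: 1.45
tool_pos: [0.4754, 0.0664, 0.2262]
orientation: [80.8, 89.8, -30.0]
force: [1.7, 0.1, -0.0]
opening: 0.0008
```

Call:
arm_command(commands=[0,0,0,10,0,0,0,0,10,0,0,0,0,10,0,0,0,0,10,0,0,0,0,10,0])

```text
clock: 2.08
tool_pos: [0.4758, 0.0603, 0.2258]
orientation: [110.2, 89.9, -52.6]
force: [0.6, -0.4, -0.5]
opening: 0.0007
```

```bash
python3 -c "
from h import *
todo(P,[.078,0,.15])"
```

```text
clock 2.075 tcp local [-42.8 256.1 225.8] shift [ 76.4 281.4 -30.5] turn -160.93 F [ 0.6 -0.3 -0.5] open 0.001 q6 [ 30.9   1.8 -23.3   0.2 -64.9 -13.7]
tool axes in box frame
 [[ 0.002  0.327 -0.945]
 [-0.002 -0.945 -0.327]
 [-1.     0.002 -0.001]]
```

Call:
arm_command(commands=[0,58,-6,0,0,0,58,-6,0,0,0,58,-6,0,0,0,58,-6,0,0,0,52,-6,0,0])

```text
clock: 2.7
tool_pos: [0.5917, -0.2057, 0.2273]
orientation: [154.1, 89.8, -8.3]
force: [0.4, 0.2, 0.1]
opening: 0.0007
```

Call:
arm_command(commands=[0,0,0,9,0,0,0,0,9,0,0,0,0,0,0])

```text
clock: 3.08
tool_pos: [0.5918, -0.2103, 0.2247]
orientation: [129.5, 90.0, -51.7]
force: [0.5, -0.1, -0.3]
opening: 0.0003
```

```bash
python3 -c "
from h import *
todo(P,[.078,0,.10])
s=snapshot('wrist'); cv2.imwrite('pics/w1.png',s['frame'])
L=[[75,0,53],[-50,0,70],[185,45,68],[185,-45,68],[-58,45,64],[-58,-45,64],[50,0,55]]
print(proj(s,box(P,np.array(L)/1e3)).round(0).tolist())"
```

```text
clock 3.075 tcp local [ 81.6 -10.7 224.7] shift [124.7 -10.9   3.6] turn -179.42 F [ 0.5 -0.1 -0.3] open 0.0 q6 [ -1.8  16.2  -5.8   0.  -67.9   0.5]
tool axes in box frame
 [[ 0.     0.01  -1.   ]
 [-0.001 -1.    -0.01 ]
 [-1.     0.001 -0.   ]]
[[331.0, 194.0], [453.0, 199.0], [228.0, 237.0], [222.0, 152.0], [454.0, 238.0], [464.0, 154.0], [355.0, 194.0]]
```

View pics/w1.png

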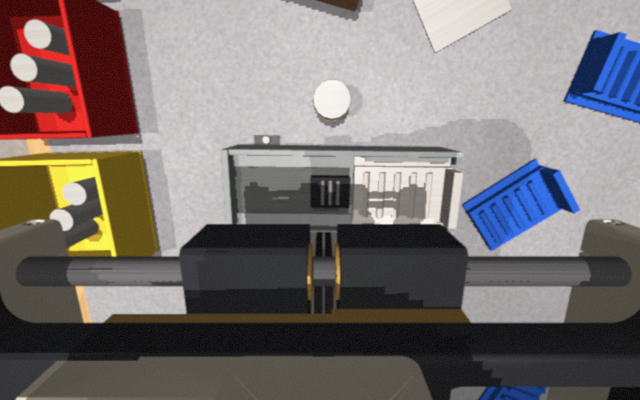

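Wrist view: tab at (311..349, 176..206), box far-right corner (228,147), rear corner (462,152), lid front edge ~354 and rear rib ~ (455,170–225). Predictions agree to 2–6 px (~1 mm/px); I'll refit with these.

Run:
```python
from h import *
s=snapshot("top"); w=snapshot("wrist")
f0=cv2.imread("pics/w1.png")[130:240,210:480]
cv2.imwrite("pics/w1c.png",cv2.resize(f0,None,fx=2.9,fy=2.9,interpolation=cv2.INTER_CUBIC))
U=np.array([[157,50],[325,57],[162,510],[334,510],[242,217],[245,300]])/5+[345-.4,115-.4]
L=np.array([[185,45,68],[185,-45,68],[-58,45,64],[-58,-45,64],[96,0,58],[50,0,58]])/1e3
U2=[[228,147],[462,152],[311,191],[349,191]]; L2=np.array([[185,-45,68],[-58,-45,64],[96,0,58],[54,0,58]])/1e3
for a in ([(w,L2,U2)],[(s,L,U),(w,L2,U2)]):
    p,r=fit(a,P); print(p[:2],np.degrees(p[2])); print(r.round(1).tolist())
```

```text
[ 0.51179608 -0.199759  ] -2.314789900399583
[[-7.3, -0.1], [1.6, -0.1], [-0.6, -0.2], [1.0, 0.7]]
[ 0.51113343 -0.19923077] -2.324189979256291
[[1.0, -0.5], [1.4, -1.3], [0.7, -1.2], [1.5, -0.6], [0.9, 0.0], [0.5, 0.5], [-6.6, 0.4], [2.2, 0.5], [0.0, 0.3], [1.6, 1.1]]
```

View pics/w1c.png

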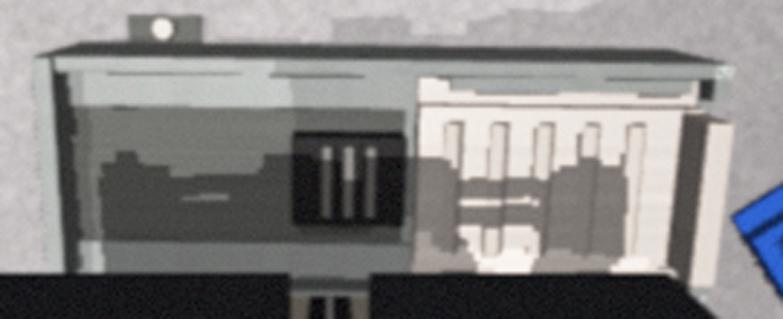

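```bash
sed -i 's/^P=.*/P=[.511,-.1985,np.radians(-2.1)]/' h.py
python3 -c "
from h import *
todo(P,[.078,0,.07])"
```

```text
clock 3.225 tcp local [ 81.4  -8.3 225.2] shift [155.2  -8.4   3.4] turn -178.93 F [-1.1  0.2 -0.1] open 0.001 q6 [ -1.7  16.2  -5.8   0.  -67.9   0.7]
tool axes in box frame
 [[ 0.001  0.019 -1.   ]
 [-0.001 -1.    -0.019]
 [-1.     0.001 -0.001]]
```

Call:
arm_command(commands=[45,-4,2,1,0,45,-4,1,0,0,40,0,0,0,0,20,0,0,0,0,0,0,0,0,0])

```text
clock: 3.85
tool_pos: [0.5912, -0.2, 0.0738]
orientation: [169.2, 89.6, -12.0]
force: [0.2, 0.5, 0.2]
opening: 0.0008
```

```bash
python3 -c "
from h import *
todo(P,[.078,0,.047])"
```

```text
clock 3.85 tcp local [80.2  1.5 73.8] shift [26.8  1.4  2.4] turn -179.07 F [0.2 0.5 0.2] open 0.001 q6 [ -0.7  23.3 -17.1   0.1 -49.3  -0.5]
tool axes in box frame
 [[ 0.007  0.016 -1.   ]
 [-0.001 -1.    -0.016]
 [-1.     0.001 -0.007]]
```

Call:
arm_command(commands=[10,1,1,0,0,6,0,1,0,0,5,0,0,0,0])

```text
clock: 4.22
tool_pos: [0.591, -0.2009, 0.0549]
orientation: [171.0, 89.4, -10.0]
force: [-2.1, 0.6, 4.0]
opening: 0.0003
```

Call:
arm_command(commands=[5,0,0,0,0,4,0,0,0,0])

```text
clock: 4.47
tool_pos: [0.5911, -0.201, 0.0479]
orientation: [168.6, 89.3, -12.4]
force: [-13.4, 9.4, 38.5]
opening: 0.0006
```

```bash
python3 -c "
from h import *
todo(P,[.078,0,.047])"
```

```text
clock 4.475 tcp local [80.1  0.5 47.9] shift [0.9 0.4 2.1] turn -178.86 F [-13.8   8.9  38.5] open 0.001 q6 [ -0.8  24.9 -18.7   0.2 -45.8  -0.3]
tool axes in box frame
 [[ 0.012  0.02  -1.   ]
 [-0.002 -1.    -0.02 ]
 [-1.     0.002 -0.012]]
```

Hard stop at z = 47.9 mm with 38 N: the tab is fully in. Lifting and going behind the lid.

Call:
arm_command(commands=[-20,0,0,0,0,-35,0,0,0,0,-25,0,0,0,0,-10,0,0,0,0,0,0,40,0,0])

```text
clock: 5.1
tool_pos: [0.5524, -0.2002, 0.1387]
orientation: [168.9, 89.2, -12.1]
force: [-1.1, 0.7, -0.6]
opening: 0.0002
```

Call:
arm_command(commands=[0,0,45,0,0,0,0,45,0,0,0,0,40,0,0,0,0,0,0,0])

```text
clock: 5.6
tool_pos: [0.4155, -0.1977, 0.1337]
orientation: [172.0, 89.3, -9.0]
force: [1.0, -0.9, 0.9]
opening: 0.0007
```

```bash
python3 -c "
from h import *
todo(P,[-.090,0,.064])
s=snapshot('scene'); t=snapshot('top')
a=cv2.resize(s['frame'][140:255,190:310],None,fx=3.3,fy=3.3,interpolation=cv2.INTER_CUBIC)
b=cv2.resize(t['frame'][115:245,345:465],None,fx=3.3,fy=3.3,interpolation=cv2.INTER_CUBIC)[:a.shape[0]]
cv2.imwrite('pics/c2.png',np.hstack([a,b]))"
```

```text
clock 5.6 tcp local [-95.5  -2.7 133.7] shift [69.8 -2.7 -4.7] turn -178.88 F [ 1.  -0.9  0.9] open 0.001 q6 [ -0.7   4.7 -33.5   0.1 -51.1  -0.3]
tool axes in box frame
 [[ 0.012  0.019 -1.   ]
 [-0.001 -1.    -0.019]
 [-1.     0.002 -0.011]]
```

View pics/c2.png

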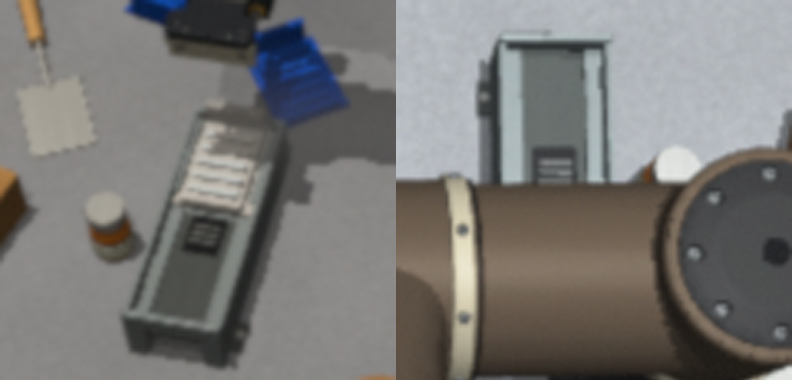

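The tab shows dark, sunk level with the runway; the jar and lids are untouched. Descending behind the rib (the blue look-alike is under 40 mm tall, so the tip at 64 mm clears it).

Call:
arm_command(commands=[30,-1,0,0,0,30,-1,0,0,0,10,0,0,0,0,3,0,0,0,0])

```text
clock: 6.2
tool_pos: [0.4245, -0.1963, 0.0595]
orientation: [168.6, 89.1, -12.3]
force: [0.2, 0.2, 1.3]
opening: 0.0002
```

```bash
python3 -c "
from h import *
todo(P,[-.071,0,.065])"
```

```text
clock 6.2 tcp local [-86.5  -1.   59.5] shift [ -5.3  -0.7 -15.6] turn -178.77 F [0.2 0.2 1.3] open 0.0 q6 [ -0.4  11.3 -38.1   0.3 -39.7  -0.6]
tool axes in box frame
 [[ 0.016  0.022 -1.   ]
 [-0.003 -1.    -0.022]
 [-1.     0.003 -0.016]]
```

Call:
arm_command(commands=[-5,0,-5,0,0,-1,0,-5,0,0,0,0,-5,0,0,0,0,-4,0,0,0,0,-4,0,0])

```text
clock: 6.82
tool_pos: [0.4507, -0.1969, 0.0686]
orientation: [169.6, 88.9, -11.2]
force: [-1.8, 0.6, -1.5]
opening: 0.0005
```

```bash
python3 -c "
from h import *
todo(P,[.034,0,.066])"
```

```text
clock 6.825 tcp local [-60.3  -0.6  68.6] shift [  4.4   1.4 -94.2] turn -178.75 F [-1.8  0.6 -1.5] open 0.0 q6 [ -0.5  12.4 -34.8   0.3 -41.7  -0.6]
tool axes in box frame
 [[ 0.019  0.022 -1.   ]
 [-0.003 -1.    -0.022]
 [-1.     0.003 -0.019]]
```

Call:
arm_command(commands=[1,0,-8,0,0,1,0,-8,0,0,1,0,-8,0,0,0,0,-8,0,0,0,0,-8,0,0])

```text
clock: 7.45
tool_pos: [0.4926, -0.1977, 0.0659]
orientation: [168.3, 89.0, -12.6]
force: [-1.8, -0.3, 0.7]
opening: 0.0003
```

```bash
python3 -c "
from h import *
todo(P,[.034,0,.066])
s=snapshot('scene')
a=cv2.resize(s['frame'][140:255,190:310],None,fx=5,fy=5,interpolation=cv2.INTER_CUBIC)
cv2.imwrite('pics/c3.png',a)"
```

```text
clock 7.45 tcp local [-18.5   0.2  65.9] shift [  0.9   1.3 -52.4] turn -178.76 F [-1.8 -0.4  0.7] open 0.0 q6 [ -0.5  16.  -30.1   0.3 -42.9  -0.6]
tool axes in box frame
 [[ 0.017  0.022 -1.   ]
 [-0.003 -1.    -0.022]
 [-1.     0.004 -0.017]]
```

View pics/c3.png

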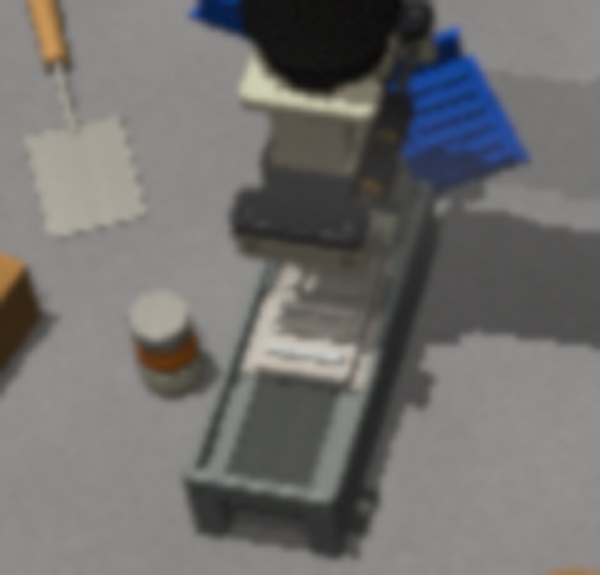

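Lid is sliding over the sunk tab, front edge at crop (300,378). Pushing on.

Call:
arm_command(commands=[0,0,-8,0,0,0,0,-8,0,0,0,0,-8,0,0,0,0,-8,0,0,0,0,-6,0,0])

```text
clock: 8.12
tool_pos: [0.5344, -0.1982, 0.0665]
orientation: [168.3, 88.9, -12.5]
force: [-1.6, -0.7, 0.3]
opening: 0.0006
```

```bash
python3 -c "
from h import *
todo(P,[.034,0,.066])
s=snapshot('scene')
a=cv2.resize(s['frame'][140:255,190:310],None,fx=5,fy=5,interpolation=cv2.INTER_CUBIC)
cv2.imwrite('pics/c4.png',a)
for x in (120,130,140,150,160,170): print(x,((proj(s,box(P,[[x/1e3,0,.058]]))-[190,140]+.4)*5).round(0))"
```

```text
clock 8.125 tcp local [23.4  1.2 66.5] shift [  0.7   1.4 -10.6] turn -178.74 F [-1.6 -0.8  0.3] open 0.001 q6 [ -0.5  19.1 -25.2   0.3 -44.7  -0.5]
tool axes in box frame
 [[ 0.018  0.022 -1.   ]
 [-0.003 -1.    -0.022]
 [-1.     0.004 -0.018]]
120 [[290. 405.]]
130 [[285. 419.]]
140 [[280. 433.]]
150 [[275. 447.]]
160 [[271. 461.]]
170 [[266. 475.]]
```

View pics/c4.png

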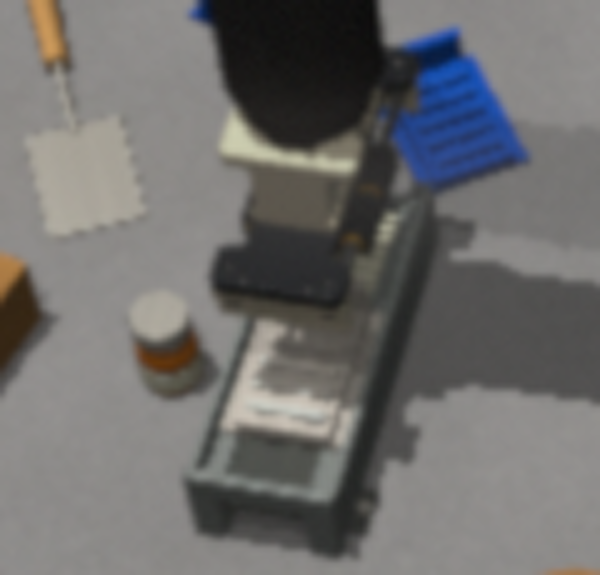

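Front edge at ≈(282,435) → x≈141, lid origin ≈91 mm. Another ~19 mm, then back off.

Call:
arm_command(commands=[0,0,-7,0,0,0,0,-6,0,0,0,0,-4,0,0,0,0,-1,0,0,0,0,0,0,0])

```text
clock: 8.8
tool_pos: [0.5542, -0.1985, 0.0668]
orientation: [168.1, 88.9, -12.8]
force: [-0.4, -0.8, -0.9]
opening: 0.0003
```

Call:
arm_command(commands=[0,0,8,0,0,0,0,8,0,0,-40,0,0,0,0,-50,0,0,0,0,-20,0,0,0,0])

```text
clock: 9.43
tool_pos: [0.5322, -0.1977, 0.1779]
orientation: [166.6, 89.1, -14.2]
force: [0.2, -0.1, -0.1]
opening: 0.0004
```

Call:
arm_command(commands=[0,0,50,0,0,0,0,60,0,0,0,0,50,0,0,0,0,0,0,0])

```text
clock: 9.93
tool_pos: [0.367, -0.1953, 0.1766]
orientation: [170.5, 88.7, -10.3]
force: [0.3, 0.1, 0.0]
opening: 0.0005
```

```bash
python3 -c "
from h import *
todo(P,[.034,0,.066])
s=snapshot('scene')
a=cv2.resize(s['frame'][160:255,190:310],None,fx=5,fy=5,interpolation=cv2.INTER_CUBIC)
cv2.imwrite('pics/c5.png',a); cv2.imwrite('pics/s5.png',s['frame'])
for x in (130,140,150,160,170): print(x,((proj(s,box(P,[[x/1e3,0,.058]]))-[190,160]+.4)*5).round(0))
for x in (40,50,60,70): print('rib back',x,((proj(s,box(P,[[x/1e3,0,.088]]))-[190,160]+.4)*5).round(0))"
```

```text
clock 9.925 tcp local [-144.1   -2.1  176.6] shift [ 114.5    1.4 -175.6] turn -178.73 F [0.3 0.1 0. ] open 0.0 q6 [ -0.3  -3.2 -35.2   0.3 -56.8  -0.6]
tool axes in box frame
 [[ 0.022  0.022 -1.   ]
 [-0.003 -1.    -0.022]
 [-1.     0.004 -0.022]]
130 [[285. 319.]]
140 [[280. 333.]]
150 [[275. 347.]]
160 [[271. 361.]]
170 [[266. 375.]]
rib back 40 [[321. 170.]]
rib back 50 [[317. 183.]]
rib back 60 [[312. 196.]]
rib back 70 [[308. 210.]]
```

View pics/c5.png

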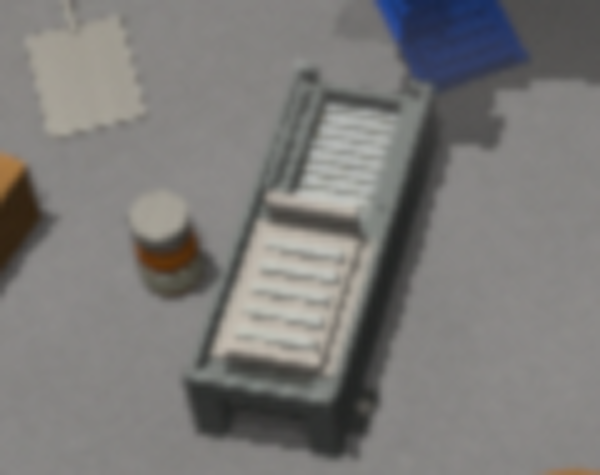

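View pics/s5.png

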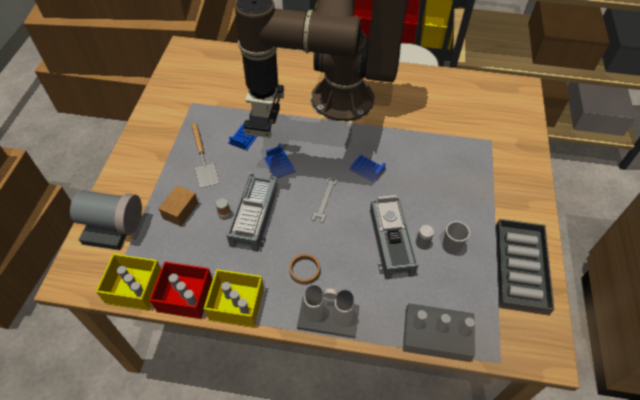

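Rib rear edge at (315,195) puts it at x≈58, and the front edge at (272,361) at x≈160. So the lid origin is ≈109 mm, past the required 92, and the filter is uncovered with everything else in place.

```bash
python3 -c "
from plant import *
print(close_job())"
```

```text
the job is handed in; nothing more can be done
None
```

The slatted filter box is open and the job is handed in, at about 10 s on the robot's clock. No verdict is reported on hand-in.

- **Tab:** I pressed it with closed fingertips down to its hard stop, with the tip at z = 47.9 mm and 38 N at the wrist. The lid then slid over it freely, with about 2 N of push.
- **Lid:** I pushed it along the rails by its rear rib without lifting it. In the last picture its origin lies about 109 mm ahead of the box's (108 from the rib, 110 from the front edge). It needed 92, and the stop wall is at 128. The filter is fully visible.
- **Everything else:** In the last picture the other box is shut with its tab untouched. The jar, can, tape, wrench, cup, carton, scraper and blue look-alikes look unmoved. I judged this by eye and did not measure them.
- **Arm:** It is clear of everything, with about 0 N at the wrist.

One disagreement: the early pose fits for the box differed by about 3 mm in position and 2° in angle. I settled it from the close-up wrist view, and the contacts agreed with it. No check failed.

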